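# Bring a spring scale to its mark

### The job

Lift the jar out of the catch tray and stand it on the cork mat first. Then slide steel blocks, without lifting them, off the open side of the spring scale's pan into the tray until the pan has risen so that its black pointer rests level with the white index tab, between the tab's top and bottom edges. Each block must finish wholly on the pan or wholly in the tray, not touching both; leave everything else on the bench as it is.

Things in the scene. Friction and masses are not known exactly. Their poses are not given: they have to be found in the camera images.
- scale: spring scale, fixed to the bench; white foot 26 mm high, sprung aluminium pan above it. Origin: on the bench under the pan's middle; z up; its -y axis points across the pan's open side to the catch tray. A thin steel rod 118 mm high at x = 106, y = 72 mm carries the index tab. Forces on it include those on the pan.
- pan_top (a point): middle of the pan's top face; moves with the pan. Pan 160 mm (x) by 170 mm (y), 5 mm thick, scale axes. Three lanes along y at x = -50, 0, 50 mm, one block in each, in any order, near y = -25 mm; ribs 4 mm wide, 6 mm high part them and line the x edges. A 12 mm high lip closes the +y edge (inner face y = 81 mm); the -y edge (y = -85 mm) is open
- pan (a joint): how far the pan has sunk below its empty height, m, 0 to 0.060 (stop); pan top lies 0.105 m above the bench minus this. Damped spring, 160 N/m: each 150 g sinks it 9.2 mm, all three blocks 55 mm; settles in about 1.5 s. The tool may press it down; it springs back
- pointer (a point): tip of the black pointer, a blade 14 mm wide and 3 mm thick that sticks out of the pan's +x edge (point at its mid thickness, 2.5 mm below the pan's top, scale x = 106, y = 46 mm); it moves with the pan, past the side of the index tab
- index: white index tab, 12 by 30 by 16 mm high, clamped to the rod on the scale's +x side next to the pointer; fixed, at a height that differs from run to run. Origin at its centre. Pointer on target: pointer within 7 mm above or below this origin
- tray: white catch tray, fixed beside the scale's open side. Origin on the bench under its middle, axes parallel to the scale's. Floor 164 mm (x) by 175 mm (y), top of floor 42 mm above the bench; walls 4 mm thick up to 70 mm above the bench on three sides, open towards the scale (+y), where its floor begins 6 mm from the pan's edge and always lies lower than the pan
- block_short: short plain steel block, 34 mm wide (x), 33 mm long (y), 16 mm high, 150 g (within 3 %); origin at the middle of its underside, y along its lane
- block_medium: medium plain steel block, 34 mm wide (x), 66 mm long (y), 16 mm high, 300 g (within 3 %); origin at the middle of its underside, y along its lane
- block_long: long plain steel block, 34 mm wide (x), 100 mm long (y), 16 mm high, 450 g (within 3 %); origin at the middle of its underside, y along its lane
- jar: sample jar with red lid, 50 mm diameter, 85 mm high, about 150 g, standing in the tray at the start; origin at the middle of its underside, z up
- mat: cork mat on the bench, 140 by 140 by 3 mm, fixed; origin at the middle of its underside
- flask: glass bottle, 86 mm diameter, 180 mm high, a bystander on the bench; origin at the middle of its underside
- notebook: white notebook lying on the bench, 150 by 210 by 14 mm, a bystander; origin at the middle of its underside
- stirrer: blue magnetic stirrer, 120 by 120 by 49 mm high, a bystander; origin at the middle of its underside
- small_jar: small amber jar with red lid, 44 mm diameter, 60 mm high, a bystander on the bench; origin at the middle of its underside
Mind the look-alikes: they are no part of the job. What is shaped like the block_short but orange is not meant.

How it is judged:
By the outcome, as a careful person would: the job done as asked, in the order asked, and still so for the second after the job is handed in, with the robot touching nothing.
It also fails if it takes over 64 s, if anything falls off the work surface, if the arm or the gripper's body presses on something with over 40 N, if the wrist force passes 120 N, or if a joint passes its speed limit or range.

### The arm

A 6-joint arm with a two-finger parallel gripper is mounted at the origin on the work surface. World frame = base frame: x ahead of the robot, y to its left, z up, the work surface at z = 0. Lengths are in mm, angles in rad, forces in N, time in s.
With the tool pointing down it reaches from about 350 to 975 mm from the base axis. Payload 7.1 kg.
Tool frame: the origin (TCP) lies at the very end of the fingers, on their centre line; the grasp point (between the pads) lies 19 mm behind it; z points along the fingers, y is the line along which they close (so a half turn about z gives the same grasp; the last joint's range is limited). The gripper opens to 88 mm and grips with 3 to 60 N. Pads are 20 mm wide; open, the fingers measure 115 mm over their backs; the gripper's body (75 mm by 178 mm) begins 61 mm behind the grasp point.
Start: joints at [1.166, 0.423, 1.63, -0, 1.089, -0.019], TCP at [235.155, 579.057, 222.675] pointing down, gripper open.
Joint ranges: [-3, 3], [-0.9, 2.11], [0.09, 2.58], [-1.31, 4.45], [0.11, 2.69], [-2.54, 2.54]. Speed limits (rad/s): [2.39, 2.39, 3.01, 3.14, 3.14, 3.14].

### API

Orientations are given as a rotation vector (axis times angle).
In Python, from workcell import ctrl, optics gives the robot as it stands.
- The arm moves only by the shell command python3 -m jog 'ROWS'. ROWS is JSON, a list of rows, each a list of 7 numbers: the shift along the tool's x, y, z in units of 40 mm (1.0 is 40 mm), then the turn, a rotation vector about the tool's x, y, z in units of 6 degrees (1.0 is 6 degrees), then the opening, from 0 (shut) to 1 (fully open). A call has 1 to 20 rows; each row shifts and turns the commanded pose from where the row before left it, along the tool's axes as they then stand; what a row does not reach is not made up. A row lasts 1/10 s, in which the tool goes at most 50 mm and 8.59 degrees, less where a joint would pass 70% of its speed; a pose out of reach is approached as far as the arm can. A call is refused whole if a number of a shift passes 1 or a number of a turn 1, either way. A call with a gripper value outside its range is refused whole. The fingers move at their own pace and stop on an object; the grip force is fixed at half the most. Time passes only in rows, so rows that do not move let the fingers close. It gives the time, the measured TCP pose, the force, the opening and the grip force at its end, in the units of the state.
- ctrl.get_obs(): the state, without advancing time (a new reading comes with each control period).
- optics.get_image(name): name is "side" or "top" or "wrist"; returns the picture (400x640x3 uint8, red, green, blue); there is no depth.
- optics.camera_model(name): a dict with "fov_y" (degrees; the focal length in pixels is half the picture's height over the tangent of half this angle, whatever the lens; pixels are square), "cx", "cy" (the principal point, pixels), "view" (4x4, takes a point from world to camera coordinates); the wrist camera has in their place "hand_eye" (4x4, takes a point from camera to tool coordinates, whose origin is the TCP and whose axes are the flange's). Camera axes: x right, y up, looking along -z (the intrinsics and any distortion apply to the point x, -y, -z); pixel columns grow to the right and rows downward; lengths in mm; the calibration is good to about 2 mm. A picture is of the moment at which its call begins: read the wrist's pose just before it. camera_model takes no time and is no camera call.
- ctrl.close_job(): hands the job in; it is judged then, once.
Trained networks look in the newest picture that a camera, given by its name, has taken for a name from the list of things; names that differ only in an ending like _2 or _b are one class to them, and where a whole thing is asked for, a point or a joint stands for the part that bears it (a point fixed in the world has none). Each returns a list of dicts, best first, with "conf" (0 to 1); they miss things now and then, are a little off and sometimes report something else, mostly with a low value. They report only what shows in the picture. A call takes as long as a camera call. They do not tell look-alikes from the thing itself.
- optics.masks_of(target, camera): "pixels" (400x640 bool, what is visible of it) and "extent" ([centre column, centre row, width, height] in pixels, round what is visible of it).
The state is a dict: "t": time; "qpos": joint angles; "qvel": joint speeds; "joint_torque": joint torques, N m; "ee_pos": TCP position; "orientation": TCP orientation; "ft_force": force on the tool from outside, world axes, zero at the start; "moment": the same for the moment, N m; "width": finger opening in mm; "grasp_force": force on a finger pad.
Only numpy, scipy, OpenCV 4.12 (cv2) and the standard library are available. Lean on these libraries where they do the work, as an engineer would, in place of code of your own. Each camera call takes 0.05 s, during which the arm holds its last target. There are 200 camera calls.

## Working session

There is one attempt and no reset: what is moved stays moved. The work goes in short steps, Python scripts to look and compute and a shell command to move; the robot and the scene stay as the last step left them, time stands still between calls to the robot, and variables do not carry over. Pictures are saved under pics/ and viewed, at most 10 in all, crops included, and the job is handed in when it is done.

```bash
mkdir -p pics; ls; cat > h.py <<'E'
import numpy as np, cv2, json
from workcell import ctrl, optics
def save(cam,name):
    im=optics.get_image(cam); cv2.imwrite(f'pics/{name}.png',im[:,:,::-1]); return im
E
python3 - <<'E'
from h import *
o=ctrl.get_obs()
print({k:np.round(v,3).tolist() for k,v in o.items()})
for c in ['side','top','wrist']:
    m=optics.camera_model(c); print(c,{k:np.round(v,4).tolist() if not isinstance(v,str) else v for k,v in m.items()})
a=save('side','s0');b=save('top','t0')
for n in ['scale','pan_top','pointer','index','tray','block_short','block_medium','block_long','jar','mat','flask','small_jar','stirrer','notebook']:
    for c in ['side','top']:
        print(n,c,[(round(d['conf'],2),np.round(d['extent']).astype(int).tolist()) for d in optics.masks_of(n,c)[:3]])
E
```

```text
pics
{'t': 0.0, 'qpos': [1.166, 0.424, 1.631, 0.0, 1.089, -0.019], 'qvel': [-0.001, -0.001, 0.002, -0.0, -0.0, -0.0], 'joint_torque': [0.002, -54.465, -27.366, 0.065, 0.023, -0.0], 'ee_pos': [234.955, 578.56, 221.882], 'orientation': [-0.602, -3.083, 0.002], 'ft_force': [-0.431, 0.456, -0.072], 'moment': [-0.061, 0.049, 0.06], 'grasp_force': 0.0, 'width': 87.56}
side {'fov_y': 47.3546, 'cx': 321.8, 'cy': 204.4095, 'view': [[-0.9972, -0.0753, -0.0026, 516.7911], [0.0429, -0.5959, 0.8019, -91.9398], [-0.0619, 0.7995, 0.5975, -1622.9181], [0.0, 0.0, 0.0, 1.0]]}
top {'fov_y': 52.5126, 'cx': 305.8143, 'cy': 199.2015, 'view': [[0.0015, -0.9999, 0.0137, 6.3894], [0.9943, 0.003, 0.1064, -532.5838], [-0.1065, 0.0134, 0.9942, -1229.8282], [0.0, 0.0, 0.0, 1.0]]}
wrist {'fov_y': 68.6187, 'cx': 318.5234, 'cy': 196.0782, 'hand_eye': [[0.0005, 0.9573, 0.2891, 80.1785], [1.0, -0.0005, 0.0, 0.834], [0.0002, 0.2891, -0.9573, -161.697], [0.0, 0.0, 0.0, 1.0]]}
scale side [(0.59, [297, 233, 15, 14]), (0.29, [308, 243, 64, 48])]
scale top [(0.73, [256, 187, 67, 72]), (0.28, [258, 211, 31, 15])]
pan_top si
[... 643 characters left out ...]
side [(0.84, [328, 239, 17, 26]), (0.28, [322, 210, 58, 38])]
block_long top [(0.73, [258, 210, 33, 14])]
jar side [(0.59, [316, 204, 17, 29]), (0.22, [306, 241, 63, 47])]
jar top [(0.69, [312, 195, 11, 16])]
mat side [(0.85, [343, 181, 44, 21]), (0.15, [367, 308, 40, 64])]
mat top [(0.67, [400, 228, 48, 50])]
flask side [(0.91, [367, 308, 36, 62]), (0.55, [297, 233, 17, 16])]
flask top [(0.95, [159, 259, 41, 31])]
small_jar side [(0.47, [295, 152, 12, 17])]
small_jar top [(0.63, [447, 156, 15, 15])]
stirrer side [(0.93, [272, 176, 35, 28])]
stirrer top [(0.63, [393, 135, 42, 41])]
notebook side [(0.75, [260, 319, 68, 65])]
notebook top [(0.97, [170, 162, 71, 52]), (0.3, [268, 177, 26, 15])]
```

```bash
python3 - <<'E'
import cv2
a=cv2.imread('pics/t0.png')[110:300,200:460]; cv2.imwrite('pics/t0c.png',cv2.resize(a,None,fx=3,fy=3,interpolation=2))
a=cv2.imread('pics/s0.png')[130:290,240:430]; cv2.imwrite('pics/s0c.png',cv2.resize(a,None,fx=3.75,fy=3.75,interpolation=2)[:600])
E
```

```text
(no output)
```

View pics/t0c.png

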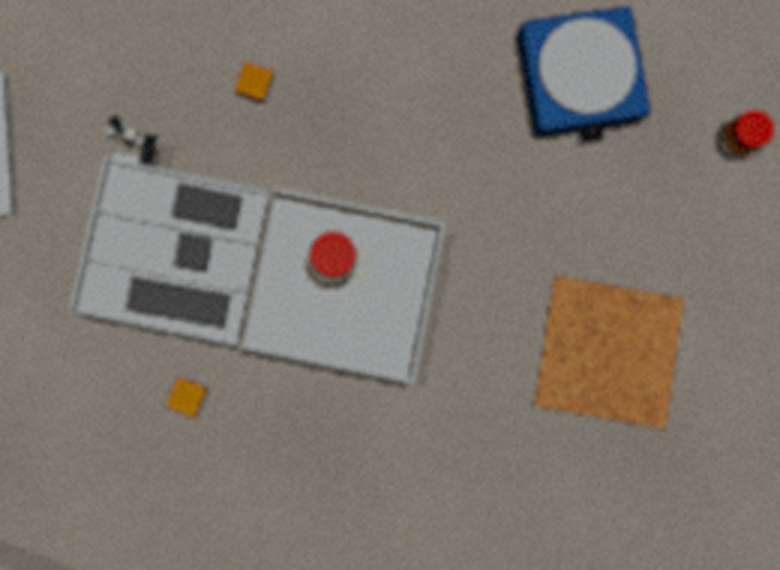

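View pics/s0c.png

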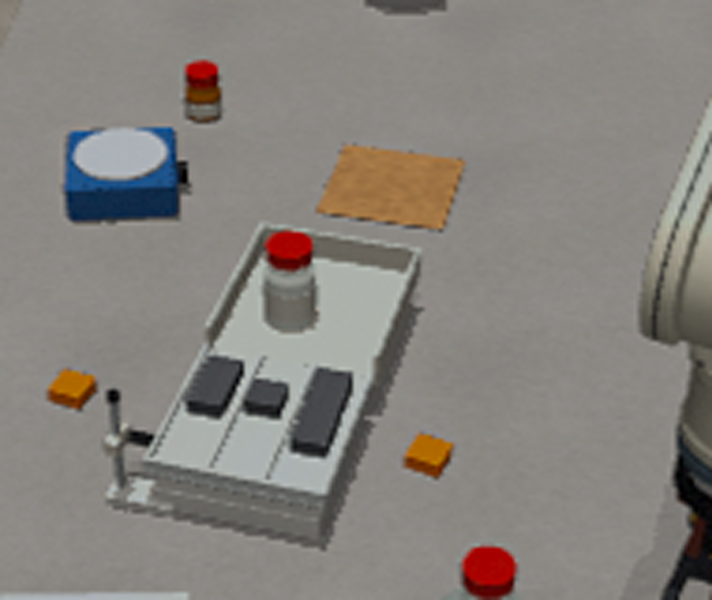

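Top view: the clear jar stands in the tray with its lid at (311,195); the small amber jar with a red lid at (450,154) is the look-alike, not in the tray. In the lanes, from scale +x, are medium (269,178), short (264,194, dark steel) and long (259,211). The orange look-alikes lie on the bench at (284,137) and (262,242). Mat at (403,227), index rod at (240,155). The side view agrees: pointer at (277,246), tab at (271,247).

```bash
cat >> h.py <<'E'
def KV(cam):
    m=optics.camera_model(cam); f=200/np.tan(np.radians(m['fov_y']/2)); K=np.array([[f,0,m['cx']],[0,f,m['cy']],[0,0,1]])
    if 'view' in m: V=np.array(m['view'])
    else:
        from scipy.spatial.transform import Rotation as R
        o=ctrl.get_obs(); T=np.eye(4); T[:3,:3]=R.from_rotvec(o['orientation']).as_matrix(); T[:3,3]=o['ee_pos']
        V=np.linalg.inv(T@np.array(m['hand_eye']))
    return K,np.diag([1,-1,-1,1.])@V
def ray(KVc,uv):
    K,V=KVc; d=V[:3,:3].T@np.linalg.solve(K,[uv[0],uv[1],1]); c=-V[:3,:3].T@V[:3,3]; return c,d
def onz(KVc,uv,z):
    c,d=ray(KVc,uv); return c+d*(z-c[2])/d[2]
def tri(views):
    A=np.zeros((3,3));b=np.zeros(3)
    for k,uv in views:
        c,d=ray(k,uv); d/=np.linalg.norm(d); P=np.eye(3)-d[:,None]*d; A+=P;b+=P@c
    X=np.linalg.solve(A,b); return X
def proj(KVc,X):
    K,V=KVc; p=K@(V[:3,:3]@X+V[:3,3]); return p[:2]/p[2]
E
python3 - <<'E'
from h import *
T=KV('top');S=KV('side')
t=lambda u,v:(200+u/3,110+v/3)
s=lambda u,v:(240+u/3.75,130+v/3.75)
P={'jarlid_top':((332,253),(289,242)),'mat':((611,352),(393,188)),'mat_c1':((556,277),(318,211)),'mat_c2':((683,297),(343,145)),
'trayFarX+':((445,222),(263,226)),'trayFarX-':((412,383),(420,250)),
'panLipX+':((107,156),(148,460)),'panLipX-':((73,313),(328,490)),'medtop':((207,205),(216,378)),'shorttop':((192,250),(268,390)),'longtop':((178,302),(323,403)),
'pointer tip':((148,138),(133,436)),'tab':((128,133),(116,440)),'rodtop':((113,122),(113,396))}
for k,(a,b) in P.items():
    v=[(T,t(*a)),(S,s(*b))]; X=tri(v); print(k,X.round(0),[np.round(proj(c,X)-uv,1).tolist() for c,uv in v])
E
```

```text
jarlid_top [536.  -5. 125.] [[0.0, 0.3], [-0.2, -0.0]]
mat [ 446. -305.   -9.] [[0.0, 0.4], [-0.3, -0.0]]
mat_c1 [ 526. -247.   -5.] [[-0.0, 0.3], [-0.3, -0.0]]
mat_c2 [ 506. -382.   -4.] [[0.0, 0.1], [-0.0, -0.0]]
trayFarX+ [ 574. -121.   61.] [[-0.0, 0.8], [-0.6, -0.1]]
trayFarX- [413. -86.  64.] [[-0.0, 0.1], [-0.0, -0.0]]
panLipX+ [640. 223.  55.] [[0.0, 1.2], [-1.1, -0.2]]
panLipX- [482. 253.  59.] [[-0.0, 0.2], [-0.2, -0.0]]
medtop [591. 120.  62.] [[0.0, 0.3], [-0.3, -0.0]]
shorttop [544. 134.  63.] [[0.0, 0.7], [-0.6, -0.1]]
longtop [493. 148.  63.] [[-0.0, 0.2], [-0.2, -0.0]]
pointer tip [660. 182.  45.] [[0.0, 1.3], [-1.2, -0.2]]
tab [667. 202.  56.] [[0.0, 0.0], [-0.0, -0.0]]
rodtop [665. 208. 112.] [[0.0, 0.2], [-0.2, -0.0]]
```

```bash
python3 -m jog '[[0,0,0,0,0,-0.93,1],[0,0,0,0,0,-0.93,1],[-0.65,-0.74,0,0,0,0,1],[-0.65,-0.74,0,0,0,0,1],[-0.65,-0.74,0,0,0,0,1],[-0.65,-0.74,0,0,0,0,1],[-0.65,-0.74,0,0,0,0,1],[-0.65,-0.74,0,0,0,0,1],[-0.65,-0.74,0,0,0,0,1],[-0.65,-0.74,0,0,0,0,1],[-0.65,-0.74,0,0,0,0,1],[-0.65,-0.74,0,0,0,0,1],[-0.65,-0.74,0,0,0,0,1],[-0.65,-0.74,0,0,0,0,1],[-0.65,-0.74,0,0,0,0,1],[-0.65,-0.74,0,0,0,0,1],[-0.65,-0.74,0,0,0,0,1],[0,0,0,0,0,0,1],[0,0,0,0,0,0,1]]'
python3 - <<'E'
from h import *
o=ctrl.get_obs(); W=KV('wrist'); im=save('wrist','w0')
cv2.imwrite('pics/w0v.png',cv2.resize(im[:,:,::-1],(800,500)))
np.save('w0kv.npy',np.array([W[0],W[1][:3,:3]]));np.save('w0V.npy',W[1])
print(o['t'],o['ee_pos'],o['orientation'])
for n in ['pointer','index','tray','block_short','block_medium','block_long','jar']:
    print(n,[(round(d['conf'],2),np.round(d['extent']).astype(int).tolist()) for d in optics.masks_of(n,'wrist')[:3]])
E
```

```text
t: 3.4
ee_pos: [533.8, 68.5, 222.6]
orientation: [-0.303, -3.127, -0.0]
ft_force: [0.3, -0.1, 0.1]
width: 87.5
grasp_force: 0.0
3.4 [533.809234    68.49804105 222.5622431 ] [-3.02963848e-01 -3.12655884e+00 -3.22193776e-04]
pointer [(0.59, [404, 179, 162, 149])]
index [(0.68, [453, 265, 27, 18])]
tray [(0.93, [233, 173, 177, 151])]
block_short [(0.83, [352, 292, 25, 16]), (0.76, [360, 50, 30, 36]), (0.74, [378, 178, 32, 31])]
block_medium [(0.73, [377, 220, 56, 30])]
block_long [(0.74, [387, 135, 91, 34])]
jar [(0.8, [249, 203, 62, 64])]
```

View pics/w0v.png

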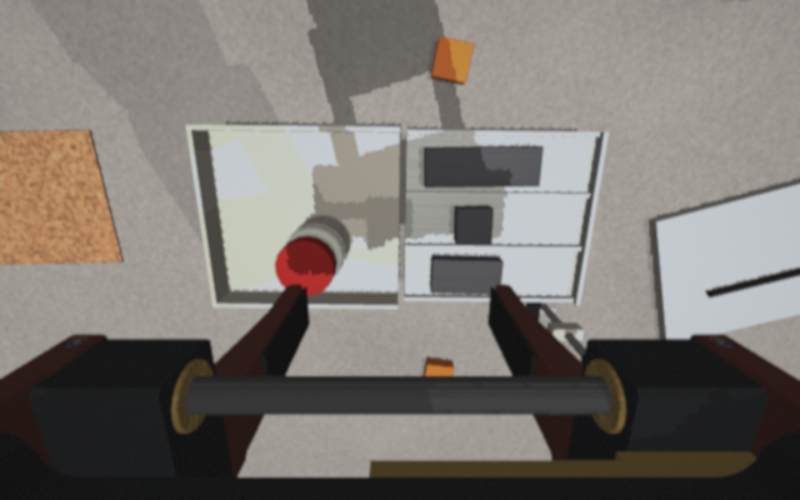

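Wrist view (800 px wide): the jar's lid is at (306,265) in the tray. On the pan, from top to bottom, are long (483,166), short (473,224) and medium (466,273). The tab is at about (565,332), partly behind the finger, so I'll read it from a better place later. First I'll compute the axes and the jar.

```bash
python3 - <<'E'
from h import *
W=KV('wrist');T=KV('top');S=KV('side')
w=lambda u,v:(u/1.25,v/1.25); t=lambda u,v:(200+u/3,110+v/3); s=lambda u,v:(240+u/3.75,130+v/3.75)
P={'jarlid':((306,266),(332,254),(289,242)),'mat_c':(None,(611,352),(393,188)),'trayFarX+':((217,305),(444,222),(263,226)),'trayFarX-':((188,125),(411,383),(420,250)),
'lipX-':((606,131),(74,313),(328,490)),'lipX+':((579,303),(108,156),(148,460)),
'med':((466,273),(207,205),(216,378)),'short':((473,224),(192,250),(268,390)),'long':((483,166),(178,302),(323,403))}
for k,(c,a,b) in P.items():
    v=[(T,t(*a)),(S,s(*b))]+([(W,w(*c))] if c else []); X=tri(v); print(k,X.round(1),[np.round(proj(q,X)-uv,1).tolist() for q,uv in v], tri(v[::2]).round(1) if c else '')
for k,uv,z in [('ribA',(407,191),56),('ribA2',(585,192),56),('ribB',(407,244),56),('ribB2',(580,247),56),('jar',(306,266),127),('panedge x-',(406,132),50),('panedge x+',(402,300),50),('lip-',(606,131),62),('lip+',(579,303),62),('short',(473,224),66),('med',(466,273),66),('long',(483,166),66),('trayfar+',(217,305),70),('trayfar-',(188,125),70),('matc',(123,262),3),('matc2',(90,131),3)]:
    print(k,onz(W,w(*uv),z).round(1))
E
```

```text
jarlid [535.1  -2.9 125.5] [[-0.7, 0.1], [-0.1, 0.3], [-3.0, 0.6]] [537.8  -4.7 113.2]
mat_c [ 446.3 -304.6   -9.4] [[0.0, 0.4], [-0.3, -0.0]] 
trayFarX+ [ 574.7 -118.2   62.3] [[-0.6, 0.3], [-1.0, 0.0], [-2.5, -1.5]] [ 577.9 -120.    56.5]
trayFarX- [413.8 -85.   64.3] [[-0.1, -0.1], [-0.2, 0.1], [-1.0, -0.9]] [414.  -85.7  61.3]
lipX- [483.  254.5  62.3] [[-1.1, -0.1], [-0.5, -0.4], [-3.1, -1.6]] [482.4 247.8  80.8]
lipX+ [639.8 225.   59.7] [[-1.3, 0.9], [-1.3, -0.7], [-3.4, -1.3]] [638.8 222.1  69.1]
med [590.4 122.2  63.6] [[-0.8, 0.5], [-0.1, 0.1], [-2.1, 1.5]] [592.9 123.1  55.2]
short [543.8 135.7  64.5] [[-0.5, 0.8], [-0.5, -0.1], [-1.3, 0.8]] [546.3 136.7  56.3]
long [493.4 149.8  65. ] [[-0.8, 0.1], [-0.3, -0.1], [-2.2, -0.2]] [489.9 143.7 104.7]
ribA [504.3  84.4  56. ]
ribA2 [535.2 241.1  56. ]
ribB [553.   75.4  56. ]
ribB2 [586.4 234.3  56. ]
jar [5.345e+02 5.000e-01 1.270e+02]
panedge x- [454.4  92.9  50. ]
panedge x+ [611.3  59.8  50. ]
lip- [485.2 257.8  62. ]
lip+ [640.9 227.9  62. ]
short [542.8 137.   66. ]
med [588.  124.5  66. ]
long [494. 152.  66.]
trayfar+ [ 574.2 -111.    70. ]
trayfar- [415.6 -81.3  70. ]
matc [ 530.3 -237.7    3. ]
matc2 [ 394.2 -214.6    3. ]
```

```bash
python3 -m jog '[[-0.19,-0.875,0.3,0,0,0,1],[-0.19,-0.875,0.3,0,0,0,1],[0,0,0.7,0,0,0,1],[0,0,0.7,0,0,0,1],[0,0,0.7,0,0,0,1],[0,0,0.7,0,0,0,1],[0,0,0.5,0,0,0,1],[0,0,0,0,0,0,1],[0,0,0,0,0,0,0],[0,0,0,0,0,0,0],[0,0,0,0,0,0,0],[0,0,0,0,0,0,0],[0,0,0,0,0,0,0],[0,0,0,0,0,0,0],[0,0,0,0,0,0,0]]'
```

```text
t: 5.3
ee_pos: [535.8, -2.6, 67.3]
orientation: [0.3, 3.126, 0.0]
ft_force: [-0.4, -0.8, 6.0]
width: 49.0
grasp_force: 30.0
```

```bash
python3 -m jog '[[0,0,-0.6,0,0,0,0],[0,0,-0.7,0,0,0,0],[0,0,-0.7,0,0,0,0],[0.05,-0.5,0,0,0,0,0],[0.1,-0.95,0,0,0,0,0],[0.1,-0.95,0,0,0,0,0],[0.1,-0.95,0,0,0,0,0],[0.1,-0.95,0,0,0,0,0],[0.1,-0.95,0,0,0,0,0],[0.1,-0.95,0,0,0,0,0],[0.1,-0.95,0,0,0,0,0],[0.1,-0.64,0,0,0,0,0],[0,0,0.6,0,0,0,0],[0,0,0.8,0,0,0,0],[0,0,0.8,0,0,0,0],[0,0,0.4,0,0,0,0],[0,0,0.2,0,0,0,0],[0,0,0,0,0,0,0],[0,0,0,0,0,0,0]]'
python3 - <<'E'
from h import *
T=KV('top')
for u,v in [(556,277),(683,297),(665,428),(536,407)]: print(onz(T,(200+u/3,110+v/3),3).round(0))
E
```

```text
t: 7.2
ee_pos: [443.3, -302.2, 35.2]
orientation: [0.299, 3.127, -0.001]
ft_force: [0.9, 0.4, -2.0]
width: 49.1
grasp_force: 30.0
[ 526. -245.    3.]
[ 505. -379.    3.]
[ 368. -356.    3.]
[ 389. -221.    3.]
```

```bash
python3 -m jog '[[0,0,0.08,0,0,0,0],[0,0,0.08,0,0,0,0],[0,0,0,0,0,0,0],[0,0,0,0,0,0,0]]'
```

```text
t: 7.6
ee_pos: [442.9, -302.0, 28.5]
orientation: [0.299, 3.127, -0.0]
ft_force: [-0.0, -0.1, -0.5]
width: 49.2
grasp_force: 30.0
```

```bash
python3 -m jog '[[0,0,0,0,0,0,0.6],[0,0,0,0,0,0,1],[0,0,0,0,0,0,1],[0,0,0,0,0,0,1],[0,0,0,0,0,0,1],[0,0,-0.3,0,0,0,1],[0,0,-0.7,0,0,0,1],[0,0,-0.9,0,0,0,1],[0,0,-0.9,0,0,0,1],[0,0,-0.6,0,0,0,1],[0,0,0,0,0,0,1]]'; python3 -m jog '[[-0.2,0.5,0,0,0,0,1],[-0.214,0.86,0,0,0,0,1],[-0.214,0.86,0,0,0,0,1],[-0.214,0.86,0,0,0,0,1],[-0.214,0.86,0,0,0,0,1],[-0.214,0.86,0,0,0,0,1],[-0.214,0.86,0,0,0,0,1],[-0.214,0.86,0,0,0,0,1],[-0.214,0.86,0,0,0,0,1],[-0.214,0.86,0,0,0,0,1],[-0.214,0.86,0,0,0,0,1],[-0.214,0.86,0,0,0,0,1],[-0.214,0.86,0,0,0,0,1],[-0.2,0.86,0,0,0,0,1],[0,0,0,0,0,0,1],[0,0,0,0,0,0,1]]'
python3 - <<'E'
from h import *
save('wrist','w1'); K,V=KV('wrist'); np.savez('w1',K=K,V=V)
for n in ['pointer','index']: print(n,[(round(d['conf'],2),np.round(d['extent']).astype(int).tolist()) for d in optics.masks_of(n,'wrist')[:3]])
save('top','t1')
print(n,[(round(d['conf'],2),np.round(d['extent']).astype(int).tolist()) for d in optics.masks_of('jar','top')[:3]])
E
python3 -m jog '[[0,0.6,0,0,0,0,1],[0,0.9,0,0,0,0,1],[0,0.9,0,0,0,0,1],[0,0.6,0,0,0,0,1],[0,0,0,0,0,0,1],[0,0,0,0,0,0,1]]'
python3 - <<'E'
from h import *
save('wrist','w2'); K,V=KV('wrist'); np.savez('w2',K=K,V=V)
for n in ['pointer','index']: print(n,[(round(d['conf'],2),np.round(d['extent']).astype(int).tolist()) for d in optics.masks_of(n,'wrist')[:3]])
X=np.array([665,190,55.]);c=[]
for n in 'w1','w2':
    q=np.load(n+'.npz'); p=proj((q['K'],q['V']),X).astype(int); print(n,p)
    x0=min(max(p[0]-65,0),510);y0=min(max(p[1]-60,0),280); print('crop',x0,y0)
    c.append(cv2.resize(cv2.imread(f'pics/{n}.png')[y0:y0+120,x0:x0+130],None,fx=3,fy=3,interpolation=2))
cv2.imwrite('pics/w12.png',np.hstack(c))
E
```

```text
t: 8.7
ee_pos: [444.8, -303.4, 168.6]
orientation: [0.299, 3.121, -0.006]
ft_force: [-0.1, -0.1, -0.7]
width: 87.8
grasp_force: 0.0
t: 10.3
ee_pos: [647.3, 134.5, 163.2]
orientation: [-0.297, -3.126, 0.001]
ft_force: [-0.2, 0.2, -0.1]
width: 88.1
grasp_force: 0.0
pointer [(0.97, [328, 104, 212, 208]), (0.33, [566, 145, 147, 176])]
index [(0.87, [402, 203, 40, 16])]
index [(0.8, [408, 229, 19, 12])]
t: 11.15
ee_pos: [670.6, 251.3, 164.1]
orientation: [-0.299, -3.127, 0.001]
ft_force: [-0.4, -1.0, 0.4]
width: 87.9
grasp_force: 0.0
pointer [(0.9, [182, 102, 209, 203]), (0.67, [156, 82, 54, 46])]
index [(0.67, [272, 202, 36, 19])]
w1 [378 201]
crop 313 141
w2 [255 200]
crop 190 140
```

View pics/w12.png

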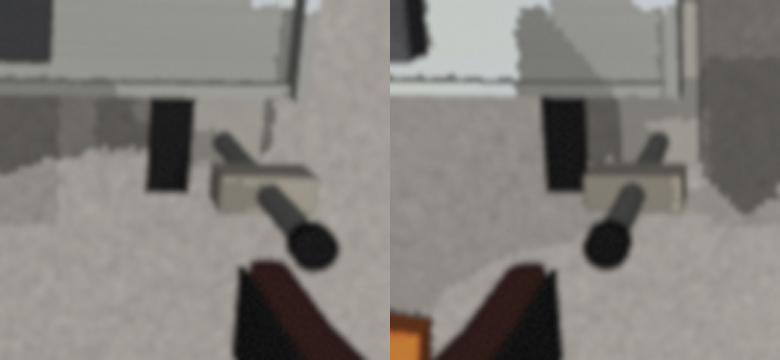

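```bash
python3 - <<'E'
from h import *
q1=np.load('w1.npz');q2=np.load('w2.npz');A=(q1['K'],q1['V']);B=(q2['K'],q2['V'])
a=lambda u,v:(313+u/3,141+v/3); b=lambda u,v:(190+(u-390)/3,140+v/3)
for n,p,q in [('tab LT',(221,175),(586,172)),('LB',(219,212),(586,210)),('RB',(315,212),(679,210)),('RT',(318,177),(682,172)),('rodtop',(313,246),(607,244)),('ptr tipL',(147,190),(547,190)),('ptr tipR',(188,190),(586,190)),('ptr rootL',(149,98),(543,98)),('ptr rootR',(194,98),(582,98)),('lip corner',(291,97),(678,96))]:
    v=[(A,a(*p)),(B,b(*q))];X=tri(v);print(n,X.round(1),[np.round(proj(c,X)-uv,1).tolist() for c,uv in v])
E
```

```text
tab LT [658.3 195.4  70.9] [[0.0, -0.3], [-0.0, 0.3]]
LB [669.4 192.9  72.9] [[-0.0, -0.2], [-0.0, 0.2]]
RB [674.2 221.1  74.6] [[-0.0, -0.1], [-0.0, 0.1]]
RT [664.  224.   71.5] [[0.0, -0.7], [-0.0, 0.7]]
rodtop [666.5 208.3 115. ] [[-0.0, -0.0], [-0.0, 0.0]]
ptr tipL [667.5 174.7  47.7] [[-0.0, 0.1], [0.0, -0.1]]
ptr tipR [669.5 187.8  49.2] [[-0.0, 0.1], [0.0, -0.1]]
ptr rootL [637.7 180.3  43.5] [[-0.0, 0.1], [-0.0, -0.1]]
ptr rootR [639.3 194.1  48. ] [[-0.0, 0.1], [-0.0, -0.1]]
lip corner [644.6 224.6  48.5] [[0.0, -0.0], [0.0, 0.0]]
```

```bash
python3 -m jog '[[0.34,-0.53,0,0,0,0,0],[0.34,-0.53,0,0,0,0,0],[0.34,-0.53,0,0,0,0,0],[0.34,-0.53,0,0,0,0,0],[0,0,0.6,0,0,0,0],[0,0,0.8,0,0,0,0],[0,0,0.5,0,0,0,0],[0,0,0,0,0,0,0],[0,0,0,0,0,0,0]]'; python3 - <<'E'
from h import *
im=save('wrist','w3'); cv2.imwrite('pics/w3c.png',cv2.resize(im[60:340,120:520,::-1],None,fx=2,fy=2))
print(ctrl.get_obs()['width'])
E
```

```text
t: 12.2
ee_pos: [601.5, 178.3, 88.6]
orientation: [-0.301, -3.127, 0.0]
ft_force: [-0.1, -0.7, 0.2]
width: 19.1
grasp_force: 0.0
15.461422968680163
```

View pics/w3c.png

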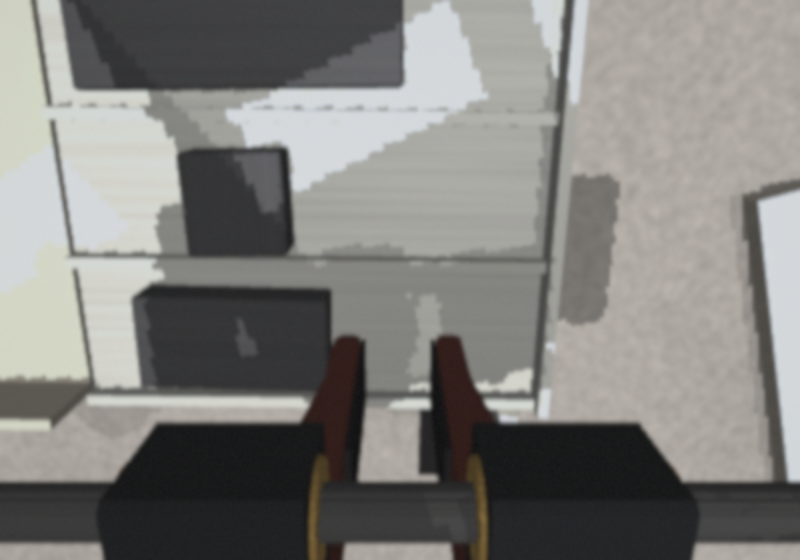

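The wrist view shows the medium block (crop 230,340) in the +x lane, with the closing fingers (crop 395,350) behind its +y end, inside the lane. Next I'll finish closing and descend.

```bash
python3 -m jog '[[0,0,0,0,0,0,0],[0,0,0,0,0,0,0],[0,0,0.3,0,0,0,0],[0,0,0.3,0,0,0,0],[0,0,0.2,0,0,0,0],[0,0,0,0,0,0,0],[0,0,0,0,0,0,0]]'
```

```text
t: 12.95
ee_pos: [601.1, 179.0, 55.6]
orientation: [-0.299, -3.126, 0.001]
ft_force: [0.3, 0.5, 0.8]
width: 0.5
grasp_force: 0.0
```

```bash
python3 -m jog '[[0,0,0.1,0,0,0,0],[0,-0.15,0,0,0,0,0],[0,-0.25,0,0,0,0,0],[0,-0.3,0,0,0,0,0],[0,-0.3,0,0,0,0,0],[0,-0.3,0,0,0,0,0],[0,-0.3,0,0,0,0,0],[0,-0.3,0,0,0,0,0],[0,0,0,0,0,0,0]]'; python3 - <<'E'
from h import *
im=save('wrist','w4'); cv2.imwrite('pics/w4c.png',cv2.resize(im[60:340,120:520,::-1],None,fx=2,fy=2))
E
```

```text
t: 13.85
ee_pos: [586.4, 102.6, 52.2]
orientation: [-0.302, -3.126, 0.001]
ft_force: [-0.1, 0.6, -0.2]
width: 0.6
grasp_force: 0.0
```

View pics/w4c.png

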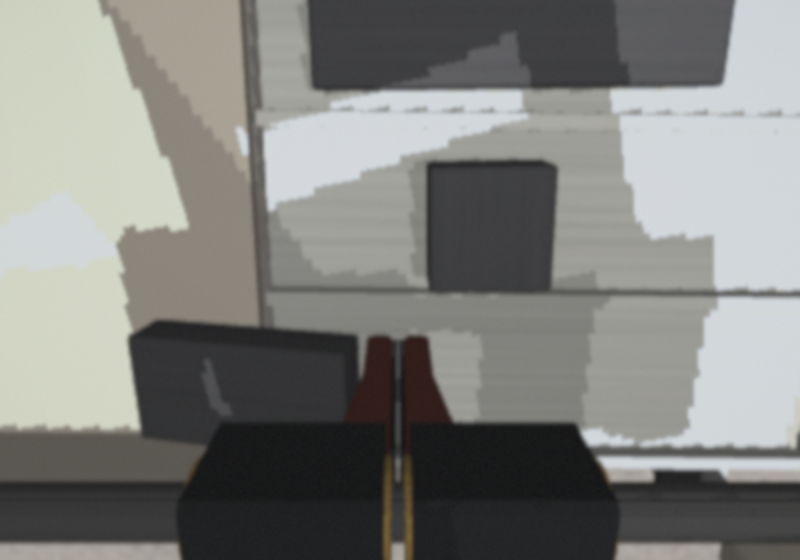

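The medium block (crop 245,380) is partly over the tray, pushed squarely by the fingers and turned a few degrees. The short and long blocks have not moved. I'll push on a little lower, with a slight +x offset.

```bash
python3 -m jog '[[-0.05,-0.2,0.05,0,0,0,0],[-0.05,-0.25,0.03,0,0,0,0],[0,-0.3,0,0,0,0,0],[0,-0.3,0,0,0,0,0],[0,-0.3,0,0,0,0,0],[0,-0.22,0,0,0,0,0],[0,0,0,0,0,0,0],[0,0,0,0,0,0,0]]'; python3 - <<'E'
from h import *
im=save('wrist','w5'); cv2.imwrite('pics/w5c.png',cv2.resize(im[60:340,120:520,::-1],None,fx=2,fy=2))
E
```

```text
t: 14.7
ee_pos: [578.5, 41.4, 48.9]
orientation: [-0.301, -3.126, 0.001]
ft_force: [-0.5, -0.4, -1.0]
width: 0.2
grasp_force: 0.0
```

View pics/w5c.png

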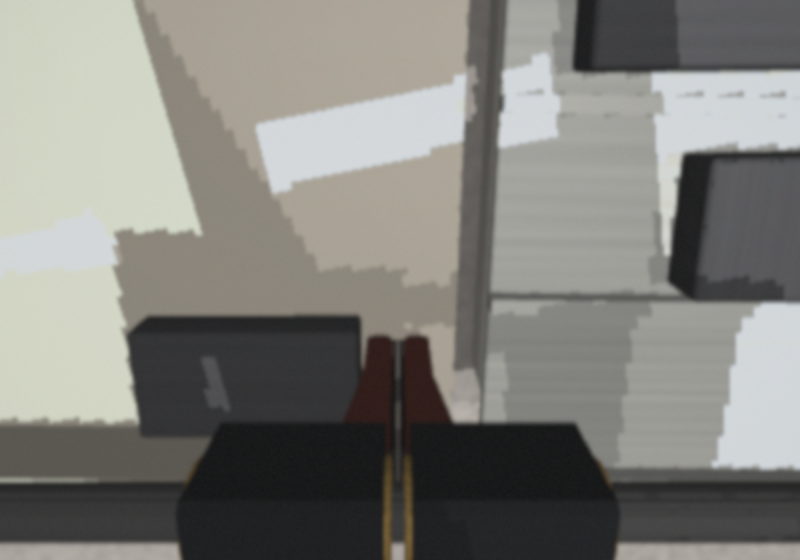

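The medium block now lies wholly in the tray (crop 245,380), with the fingers clear of the risen pan. I'll lift away and check the pointer.

```bash
python3 -m jog '[[0,0.05,0,0,0,0,0],[0,0,-0.5,0,0,0,0],[0,0,-0.8,0,0,0,0],[0,0,-0.8,0,0,0,0],[0,0,-0.8,0,0,0,0],[-0.3,0.6,0,0,0,0,0],[-0.33,0.7,0,0,0,0,0],[-0.32,0.7,0,0,0,0,0],[-0.3,0.6,0,0,0,0,0],[0,0,0,0,0,0,0],[0,0,0,0,0,0,0],[0,0,0,0,0,0,0],[0,0,0,0,0,0,0],[0,0,0,0,0,0,0],[0,0,0,0,0,0,0],[0,0,0,0,0,0,0],[0,0,0,0,0,0,0]]'
python3 - <<'E'
from h import *
save('wrist','w6'); K,V=KV('wrist'); np.savez('w6',K=K,V=V)
E
python3 -m jog '[[0,0.6,0,0,0,0,0],[0,0.9,0,0,0,0,0],[0,0.9,0,0,0,0,0],[0,0.6,0,0,0,0,0],[0,0,0,0,0,0,0],[0,0,0,0,0,0,0]]'
python3 - <<'E'
from h import *
save('wrist','w7'); K,V=KV('wrist'); np.savez('w7',K=K,V=V); save('side','s7'); save('top','t7')
X=np.array([665,190,65.]);c=[]
for n in 'w6','w7':
    q=np.load(n+'.npz'); p=proj((q['K'],q['V']),X).astype(int)
    x0=min(max(p[0]-65,0),510);y0=min(max(p[1]-60,0),280); print('crop',x0,y0)
    c.append(cv2.resize(cv2.imread(f'pics/{n}.png')[y0:y0+120,x0:x0+130],None,fx=3,fy=3,interpolation=2))
cv2.imwrite('pics/w67.png',np.hstack(c))
E
```

```text
t: 16.45
ee_pos: [648.2, 136.4, 165.2]
orientation: [0.3, 3.127, 0.0]
ft_force: [0.6, 0.4, -0.4]
width: 0.3
grasp_force: 0.0
t: 17.1
ee_pos: [670.6, 254.5, 164.7]
orientation: [-0.298, -3.127, 0.001]
ft_force: [-0.3, -0.8, 0.4]
width: 0.4
grasp_force: 0.0
crop 311 143
crop 184 143
```

View pics/w67.png

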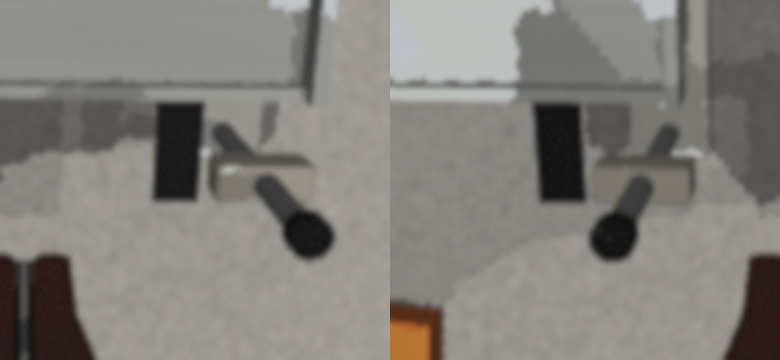

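```bash
python3 - <<'E'
from h import *
q1=np.load('w6.npz');q2=np.load('w7.npz');A=(q1['K'],q1['V']);B=(q2['K'],q2['V'])
a=lambda u,v:(311+u/3,143+v/3); b=lambda u,v:(184+(u-390)/3,143+v/3)
for n,p,q in [('LB',(218,201),(594,201)),('RB',(313,202),(690,202)),('RT',(314,166),(691,165)),('rodtop',(308,236),(613,237)),('ptr tipL',(153,200),(543,201)),('ptr tipR',(197,200),(585,200)),('ptr rootL',(158,103),(534,103)),('ptr rootR',(204,103),(578,103)),('lip corner',(308,101),(681,100))]:
    v=[(A,a(*p)),(B,b(*q))];X=tri(v);print(n,X.round(1))
a=cv2.imread('pics/t7.png')[110:300,200:460]; a=cv2.resize(a,(400,292),interpolation=2)
b=cv2.imread('pics/s7.png')[130:290,240:430]; b=cv2.resize(b,(400,337),interpolation=2)[:292]
cc=[]
cv2.imwrite('pics/f.png',np.hstack([a,b]))
E
```

```text
LB [668.1 193.7  76.1]
RB [674.1 222.   75.6]
RT [663.7 224.3  72.4]
rodtop [666.  208.5 116.9]
ptr tipL [667.7 175.3  66.8]
ptr tipR [669.7 188.6  68.2]
ptr rootL [636.8 181.3  67.6]
ptr rootR [639.1 194.7  68.9]
lip corner [644.1 225.4  69.4]
```

View pics/f.png

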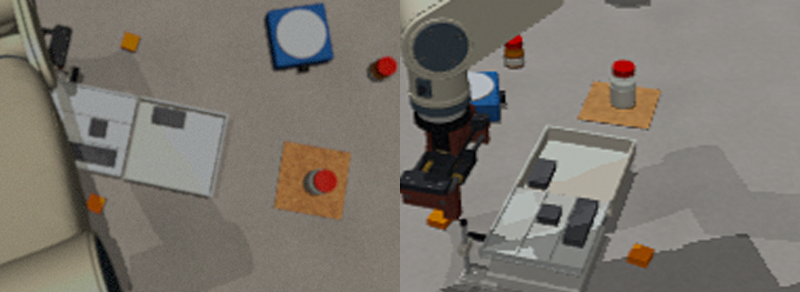

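The jar stands on the mat, the medium block is wholly in the tray and the other two blocks are on the pan. The pointer's centre is at about 66 mm and the tab's at about 66.5 mm, so it is on target. I'm handing the job in.

```bash
python3 -c "
from workcell import ctrl
print(ctrl.close_job())"
```

```text
the job is handed in; nothing more can be done
None
```

I stood the jar on the cork mat first, then slid only the medium block (300 g) into the tray; the pointer now rests within about 1 mm of the index tab's centre, and the job is handed in at about 17 s on the robot's clock.

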